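Chock out, lever down: hold the dent-ball chest open

TASK

Push the loose wooden chock sideways out from under the steel lever, by pushing its yellow end board away from the lever with your fingertips. Then press the lever's red pad down as far as it goes, so that the other end raises the heavy steel flap of the green chest, and finish while still pressing, with the flap held open. Push and press only: do not lift the chock or the lever, do not touch the flap, and leave the bottle, mouthpiece and mandrel alone.

Things in the scene. Friction and masses are not known exactly. Their poses are not given: they have to be found in the camera images.
- chest: Fixed green steel chest, 200 mm deep (x), 250 wide (y), 90 tall. Origin on the bench under the middle of its front wall; its -x points along the lever to the long end (roughly towards the robot), y level across the lever, z up. A blue fulcrum (cheeks 94 mm tall, foot reaching 46 mm either side) stands at x = -90 mm, a springy rubber stop 16 mm tall (2.5 N per mm) under the lever's pad at x = -316 mm.
- fulcrum (a point): Fixed point: axis of the fulcrum's open slots, 80 mm above the bench. The lever's 12 mm cross pin rests here.
- lever: Loose steel bar 24 mm wide, 12 thick, 0.5 kg, its cross pin resting in the fulcrum's open slots. Origin on the pin axis. Short end (82 mm) under the flap's lip; long end along the chest's -x, 226 mm, its pad reaching 248 mm. At the start the bar slopes up to the long end by 0.20 rad; its body frame is then level and parallel to the chest's.
- lever_pad (a point): Centre of the top of the red pad (40 mm along the lever, 36 across) on the long end, at the start 141 mm above the bench. Pressed fully onto the stop it goes down about 105 mm along an arc about the fulcrum (about 0.46 rad). The flap's weight makes this need 3 to 9 N; let go, the lever swings up again.
- chock: Loose wooden chock, 0.35 kg, under the lever between fulcrum and pad, blocking it. Origin on the bench under its tall block (36 mm in x, 40 in y, 84 tall). Its y is its length, within 0.1 rad of the chest's y: a runner 18 mm tall goes in +y past a yellow end board to y = 150 mm. Pushed along +y until the block is clear of bar and pad (60 to 75 mm is ample), it frees the lever.
- chock_board (a point): Middle of the inner face (towards the lever) of the chock's upright yellow end board, 58 mm above the bench. The board is 36 mm wide (x), 16 thick, its top 78 mm above the bench; the runner goes on 39 mm beyond it. Between tall block and board 75 mm are free in y above the runner: shut fingertips fit in from above and can push the board in the chock's +y.
- flap_lip (a point): Middle of the top front edge (yellow strip) of the heavy steel flap (132 x 236 x 14 mm, 2.5 to 4.7 kg), 90 mm above the bench when shut. It is hinged at its far side, 136 mm behind, and raised by the lever's nose under this lip; with the lever fully down the lip has risen about 35 mm. It falls shut when not held.
- bottle: Red plastic bottle, 60 mm across, 170 mm tall, loose; to be left alone. Origin at the centre of its underside.
- mouthpiece: Brass mouthpiece standing on its cup, 28 mm across, 85 mm tall, loose; to be left alone. Origin at the centre of its underside.
- mandrel: Steel mandrel, 48 mm across, 90 mm tall, loose; to be left alone. Origin at the centre of its underside.
Not all that is in view belongs to the job. Of the things like the chock, leave any that is black or blue; of the rest the larger one is meant.

How it is judged (in metres and radians):
On the way, in this order (a step that is already met when the one before it is completed fails the run):
1. the chock's tall block is out from under the lever, to the side of its end board, and the flap is still shut (y of chock in the frame of chest above 0.034 m and z of flap_lip in the frame of chest below 0.102 m), for 0.1 s.
2. the flap is raised by the pressed lever (z of flap_lip in the frame of chest above 0.118 m and contact force between the fingers and lever above 1 N), for 0.3 s.
At the end, for the whole second after the job is handed in: Lever and flap stand still, the flap's lip at least 118 mm above the bench (28 mm above shut), while the fingers press the lever (over 1 N); the lever's pin is in its slots (within 12 mm); the chock lies flat on the bench with its block at least 34 mm to the board's side of the lever's centre line (all of step 2 and linear speed of lever below 0.02 m/s and angular speed of lever below 0.1 rad/s and y of chock in the frame of chest above 0.034 m and height (world z) of chock below 0.01 m and angle between chock's own z axis and vertical below 0.15 rad and distance between lever and fulcrum below 0.012 m); the arm keeps its last pose, push and grip.
It fails at once if the chock is lifted or tipped over (height (world z) of chock above 0.02 m or angle between chock's own z axis and vertical above 0.35 rad).
It fails at once if the lever is lifted out of its fulcrum (distance between lever and fulcrum above 0.015 m).
It fails at once if the robot touches the flap (contact force between any of the fingers, the arm and flap above 1 N).
It fails at once if the bottle, mouthpiece or mandrel is displaced (distance of any of bottle, mouthpiece, mandrel from where it was at the start of the episode above 0.02 m).
It also fails if it takes over 51 s, if anything falls off the work surface, if the arm or the gripper's body presses on something with over 40 N, if the wrist force passes 120 N, or if a joint passes its speed limit or range.

ROBOT

A 6-joint arm with a two-finger parallel gripper is mounted at the origin on the work surface. World frame = base frame: x ahead of the robot, y to its left, z up, the work surface at z = 0. Lengths are in mm, angles in rad, forces in N, time in s.
With the tool pointing down it reaches from about 275 to 1000 mm from the base axis. Payload 8.4 kg.
Tool frame: the origin (TCP) lies at the centre of the arm's flange, where the gripper is bolted on; the fingertips stand r.tip_extent ahead of it and the grasp point (between the pads) lies 155 mm ahead of it (r.tip_extent is the distance from the TCP to the fingertips, in mm); z points along the fingers, y is the direction in which the jaws open and shut (so a half turn about z gives the same grasp; the last joint's range is limited). The gripper opens to 85 mm and grips with 20 to 120 N. Pads are 22 mm wide; open, the fingers measure 114 mm over their backs; the gripper's body (76 mm by 85 mm) begins 54 mm behind the grasp point. The pads swing forward as they close: fully open they stand 13 mm farther back than shut.
Start: joints at [-1.298, 0.353, 1.633, -0, 1.155, -0.002], TCP at [169.595, -601.554, 404.681] pointing down, gripper open.
Joint ranges: [-2.63, 2.63], [-0.92, 2.1], [0.06, 2.66], [-1.3, 4.44], [0, 2.69], [-3.02, 3.02]. Speed limits (rad/s): [2.22, 2.22, 2.79, 3.14, 3.14, 3.14].

INTERFACE

Orientations are given as [roll, pitch, yaw] about the fixed x, y, z axes, in that order (R = Rz(yaw) Ry(pitch) Rx(roll)).
In Python, from rig import sense, grab_frame, job, r gives the robot as it stands. The module is installed in compiled form; this text tells all that it offers.
- The arm moves only by the shell command python3 -m creep 'ROWS' [FORCE]. ROWS is JSON, a list of rows, each a list of 7 numbers: the turn, a rotation vector about the tool's x, y, z in rad, then the shift along the tool's x, y, z in mm, then the closure, from 0 (fully open) to 1 (shut). In form: [[wx, wy, wz, dx, dy, dz, fingers], ...]. A call has 1 to 10 rows; each row shifts and turns the pose as measured when the row begins, along the tool's axes as they then stand; what a row does not reach is not made up. A row lasts 1/12 s, in which the tool goes at most 41.7 mm and 7.16 degrees, less where a joint would pass 70% of its speed; a pose out of reach is approached as far as the arm can. A call with a gripper value outside its range is refused whole. The fingers move at their own pace and stop on an object; FORCE is the grip in N (left out, the last holds). Time passes only in rows, so rows that do not move let the fingers close. It gives the time, the measured TCP pose, the force and the opening at its end, in the units of the state.
- sense(): the state, without advancing time (a new reading comes with each control period).
- grab_frame(name): name is "scene" or "top" or "wrist"; returns a dict with "color" (480x640x3 uint8, red, green, blue), "mtx" (3x3 intrinsics, pixels), "T" (4x4, takes a point from camera to world coordinates). Camera axes: x right, y down, z forward; pixel columns grow to the right and rows downward; lengths in mm; the calibration is good to about 2 mm. A picture is of the moment at which its call begins. There is no depth.
- job.sign_off(): hands the job in, once; it reports no verdict.
The state is a dict: "clock": time; "qpos": joint angles; "qvel": joint speeds; "joint_efforts": joint torques, N m; "eef_pos": TCP position; "tcp_rot": TCP orientation; "contact_force": force on the tool from outside, world axes, zero at the start; "wrist_torque": the same for the moment, N m; "opening": opening from 0.0 (shut) to 1.0 (fully open).
Only numpy, scipy, OpenCV 4.12 (cv2) and the standard library are available. Lean on these libraries where they do the work, as an engineer would, in place of code of your own. Each camera call takes 0.05 s, during which the arm holds its last target.

## Working session

There is one attempt and no reset: what is moved stays moved. The work goes in short steps, Python scripts to look and compute and a shell command to move; the robot and the scene stay as the last step left them, time stands still between calls to the robot, and variables do not carry over. Pictures are saved under pics/ and viewed, and the job is handed in when it is done.

```bash
mkdir -p pics; ls
python3 - <<'E'
from rig import sense, grab_frame, job, r
import cv2
print(sense()); print(r.tip_extent)
for n in ["scene","top","wrist"]:
    f=grab_frame(n); cv2.imwrite(f"pics/{n}0.png",f["color"][:,:,::-1]); print(n,f["mtx"].tolist(),f["T"].round(3).tolist())
E
```

```text
pics
{'clock': 0.0, 'qpos': array([-1.29841203e+00,  3.53649691e-01,  1.63411771e+00,  2.99574695e-05,
        1.15519862e+00, -2.39283754e-03]), 'qvel': array([-5.31457521e-04,  3.07712449e-05,  9.42476305e-04, -1.39188808e-03,
       -1.35830086e-04, -1.71446183e-04]), 'joint_efforts': array([-3.39430124e-03, -6.05254269e+01, -3.42069268e+01, -2.40308345e-04,
        9.33509757e-03, -3.48986623e-05]), 'eef_pos': array([ 169.53024914, -601.33161725,  403.96758008]), 'tcp_rot': array([-3.14021936e+00, -3.06768717e-05,  2.74765002e-01]), 'contact_force': array([ 0.73388404,  0.06881735, -0.06898832]), 'wrist_torque': array([ 0.01971953, -0.01191697, -0.03370761]), 'opening': 0.9969411035813571}
173.4
scene [[585.7890707849198, 0.0, 326.3985874156027], [0.0, 585.7890707849198, 243.32808832204626], [0.0, 0.0, 1.0]] [[-0.613, 0.533, -0.583, 1185.17], [0.79, 0.405, -0.461, 376.813], [-0.009, -0.743, -0.669, 809.552], [0.0, 0.0, 0.0, 1.0]]
top [[536.8179499229411, 0.0, 315.42383984857355], [0.0, 536.8179499229411, 241.09920792136134], [0.0, 0.0, 1.0]] [[-0.025, -0.986, 0.162, 425.891], [-0.999, 0.029, 0.019, -99.09], [-0.023, -0.161, -0.987, 1084.214], [0.0, 0.0, 0.0, 1.0]]
wrist [[332.45451382694347, 0.0, 322.5561707637442], [0.0, 332.45451382694347, 238.88167028289288], [0.0, 0.0, 1.0]] [[0.271, -0.919, -0.285, 242.037], [-0.963, -0.259, -0.078, -580.222], [-0.002, 0.296, -0.955, 373.928], [0.0, 0.0, 0.0, 1.0]]
```

View pics/scene0.png

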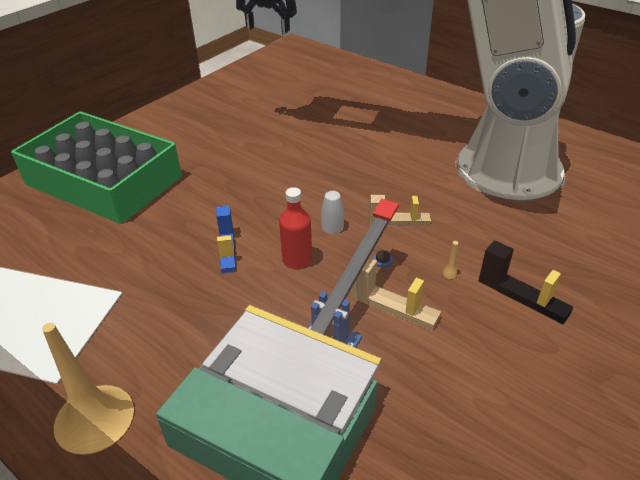

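View pics/top0.png

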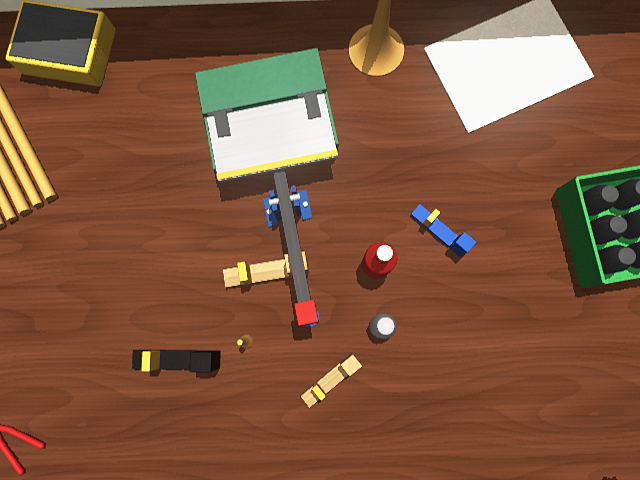

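View pics/wrist0.png

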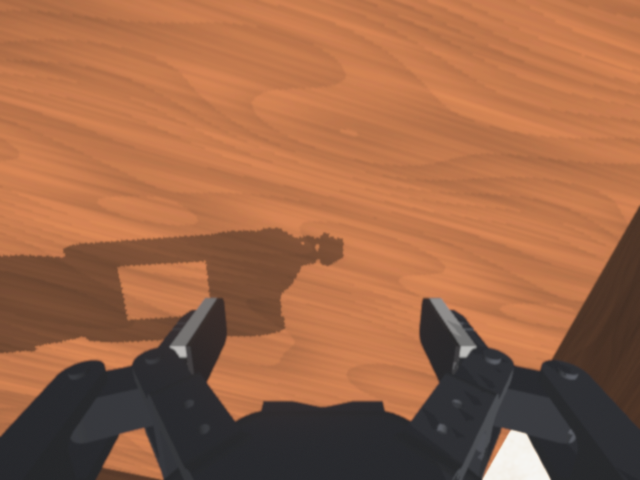

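The top view shows the lever running from the chest at (280,175) to the red pad at (306,313). The chock's yellow board is at (243,272) and the block is under the bar at (297,263). The black and blue chocks and the small wooden one at (330,380) are decoys. Next I measure.

```bash
cat > h.py <<'E'
import numpy as np, cv2
from rig import sense, grab_frame, job, r
def ray(f,uv,z):
    d=np.linalg.inv(f["mtx"])@np.array([uv[0],uv[1],1.]); d=f["T"][:3,:3]@d; o=f["T"][:3,3]
    return o+d*(z-o[2])/d[2]
def tri(obs):
    A=np.zeros((3,3));b=np.zeros(3)
    for f,uv in obs:
        d=f["T"][:3,:3]@np.linalg.inv(f["mtx"])@np.array([uv[0],uv[1],1.]);d/=np.linalg.norm(d)
        P=np.eye(3)-np.outer(d,d);A+=P;b+=P@f["T"][:3,3]
    return np.linalg.solve(A,b)
def blobs(f,lo,hi,amin=30):
    h=cv2.cvtColor(f["color"],cv2.COLOR_RGB2HSV); m=cv2.inRange(h,lo,hi)
    c,_=cv2.findContours(m,cv2.RETR_EXTERNAL,cv2.CHAIN_APPROX_NONE)
    return [(cv2.contourArea(k),cv2.minAreaRect(k),k) for k in c if cv2.contourArea(k)>amin]
E
python3 - <<'E'
from h import *
for n in ["top","scene"]:
    f=grab_frame(n)
    for nm,lo,hi in [("yel",(22,150,120),(32,255,255)),("red",(0,200,120),(6,255,255)),("wood",(14,60,140),(22,170,255))]:
        for a,rc,k in blobs(f,lo,hi):
            print(n,nm,a,np.round(rc[0]),np.round(rc[1]),round(rc[2]))
f=grab_frame("top"); i=cv2.resize(f["color"][160:340,200:360],None,fx=5,fy=5,interpolation=cv2.INTER_NEAREST)[:, :, ::-1]
cv2.imwrite("pics/topz.png",cv2.resize(i,(533,600)))
f=grab_frame("scene"); i=f["color"][180:350,290:460,::-1]
cv2.imwrite("pics/scz.png",cv2.resize(i,(595,595),interpolation=cv2.INTER_NEAREST))
E
```

```text
top yel 78.5 [318. 392.] [15.  6.] 51
top yel 115.5 [146. 360.] [19.  7.] 90
top yel 96.5 [242. 271.] [18.  8.] 90
top yel 67.5 [433. 215.] [ 6. 14.] 41
top yel 198.5 [277. 164.] [  6. 123.] 78
top yel 593.0 [54. 36.] [89. 63.] 9
top red 106.0 [  9. 455.] [44.  7.] 57
top red 250.0 [ 21. 436.] [48.  7.] 24
top red 317.5 [380. 258.] [29. 31.] 90
top wood 144.0 [310. 397.] [15. 15.] 53
top wood 344.0 [332. 378.] [15. 30.] 50
top wood 118.0 [351. 365.] [15. 17.] 51
top wood 271.0 [267. 275.] [10. 33.] 81
top wood 157.5 [231. 277.] [18. 15.] 81
top wood 95.5 [  3. 203.] [35. 10.] 64
top wood 257.0 [  9. 182.] [65. 12.] 63
top wood 292.5 [ 17. 163.] [91.  9.] 63
top wood 543.0 [ 22. 142.] [121.  12.] 63
top wood 1262.0 [374.  53.] [55. 45.] 29
scene wood 3392.5 [ 90. 385.] [134.  81.] 83
scene wood 987.0 [408. 294.] [72. 39.] 22
scene wood 173.0 [547. 286.] [12. 37.] 27
scene wood 75.0 [369. 265.] [ 7. 16.] 36
scene wood 244.0 [453. 260.] [13. 39.] 18
scene wood 129.5 [225. 247.] [15. 15.] 79
scene wood 79.0 [422. 216.] [ 8. 15.] 90
scene wood 132.0 [401. 216.] [ 8. 20.] 90
scene wood 85.0 [377. 198.] [ 8. 14.] 90
```

View pics/topz.png

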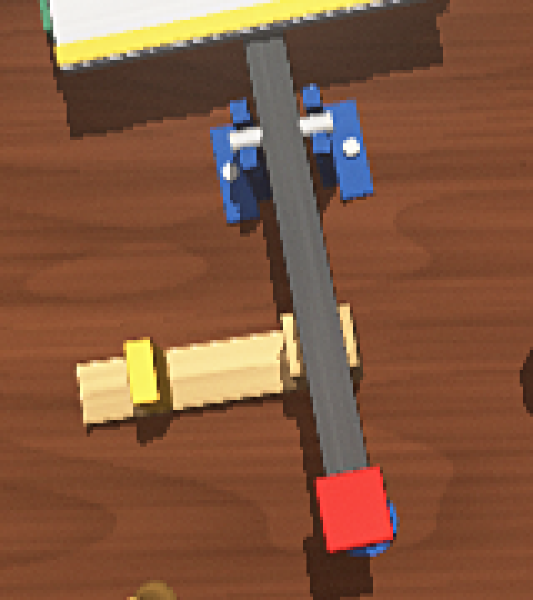

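View pics/scz.png

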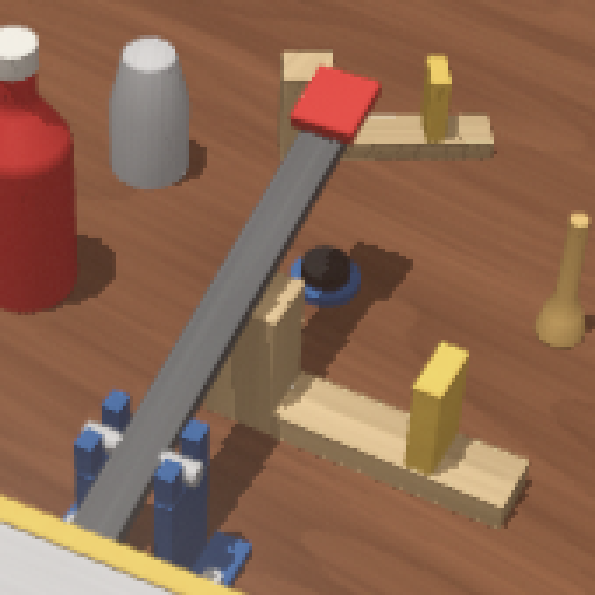

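Run:
```python
from h import *
t=grab_frame("top");s=grab_frame("scene")
T=lambda u,v:(u/3.331+200,v/3.333+160)
S=lambda u,v:(u/3.5+290,v/3.5+180)
P=lambda n,x:print(n,np.round(x,1))
P("board top tri",tri([(t,T(142,371)),(s,S(440,369))])); P("board top ray78 top",ray(t,T(142,371),78));P(" scene",ray(s,S(440,369),78))
P("pad tri",tri([(t,T(355,509)),(s,S(336,103))]));P("pad ray141",ray(t,T(355,509),141));P(" sc",ray(s,S(336,103),141))
P("pin ends",ray(t,T(231,140),82));P("",ray(t,T(333,121),82))
P("runner lower edge z18",ray(t,T(85,424),18));P("",ray(t,T(290,397),18))
P("runner upper",ray(t,T(78,364),18));P("",ray(t,T(280,332),18))
P("lip ends z90",ray(t,(217,176.5),90));P("",ray(t,(337,154),90))
P("lipends zoom",ray(t,T(58,62),90))
P("mouthpiece top",ray(t,(239,343.5),85)); P("mp sc",ray(s,(455,242),85))
P("mouthpiece base",ray(t,(246,342),0)); P("bottle",ray(t,(384,253),170));P("mandrel",ray(t,(385,326),90))
i=t["color"][140:220,190:350,::-1];cv2.imwrite("pics/lip.png",cv2.resize(i,(800,400),interpolation=cv2.INTER_NEAREST))
```

```text
board top tri [537.3  60.3  74.7]
board top ray78 top [537.3  59.1  78. ]
 scene [539.8  62.3  78. ]
pad tri [454.3 -60.9 131.6]
pad ray141 [454.7 -62.4 141. ]
 sc [463.7 -53.8 141. ]
pin ends [669.    6.6  82. ]
 [678.4 -52.4  82. ]
runner lower edge z18 [513.  102.9  18. ]
 [525.9 -20.2  18. ]
runner upper [549.2 107.2  18. ]
 [565.2 -14.8  18. ]
lip ends z90 [720.5 106.1  90. ]
 [ 757.9 -125.8   90. ]
lipends zoom [716.3 105.3  90. ]
mouthpiece top [403.6  65.1  85. ]
mp sc [406.7  64.8  85. ]
mouthpiece base [404.3  65.1   0. ]
bottle [ 551.9 -198.6  170. ]
mandrel [ 428.6 -203.    90. ]
```

View pics/lip.png

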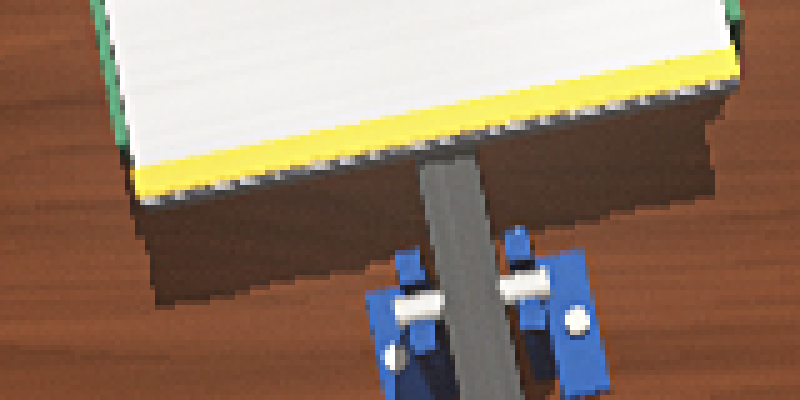

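```bash
python3 -m creep '[[0,0,0,15,-14,0,1],[0,0,-0.1,28,-27,0,1],[0,0,0,29,-24,0,1],[0,0,0,29,-24,0,1],[0,0,0,29,-24,0,1],[0,0,0,29,-24,0,1],[0,0,0,29,-24,0,1],[0,0,0,29,-24,0,1],[0,0,0,29,-24,0,1],[0,0,0,29,-24,0,1]]' 60
```

```text
clock: 1.28
eef_pos: [347.2, -279.4, 403.8]
tcp_rot: [3.135, 0.0, 0.37]
contact_force: [1.0, 0.1, 0.2]
opening: -0.0
```

```bash
python3 -m creep '[[0,0,0,32,-23,0,1],[0,0,0,32,-23,0,1],[0,0,0,32,-23,0,1],[0,0,0,32,-23,0,1],[0,0,0,32,-23,0,1],[0,0,0,32,-23,0,1],[0,0,0,32,-23,0,1],[0,0,0,32,-23,0,1],[0,0,0,16,-10,0,1],[0,0,0,0,0,0,1]]' && python3 -m creep '[[0,0,-0.12,0,0,0,1],[0,0,-0.12,0,0,0,1],[0,0,-0.12,0,0,0,1],[0,0,-0.12,0,0,0,1],[0,0,-0.12,0,0,0,1],[0,0,-0.12,0,0,0,1],[0,0,-0.12,0,0,0,1],[0,0,-0.12,0,0,0,1],[0,0,-0.12,0,0,0,1],[0,0,-0.12,0,0,0,1]]'
```

```text
clock: 2.12
eef_pos: [538.9, 22.0, 405.9]
tcp_rot: [3.131, -0.009, 0.374]
contact_force: [-1.6, -0.1, 0.8]
opening: 0.002
clock: 2.95
eef_pos: [536.1, 19.1, 405.6]
tcp_rot: [3.133, 0.009, 1.62]
contact_force: [-0.7, -0.2, 0.4]
opening: 0.003
```

```bash
python3 -m creep '[[0,0,-0.065,2,6,0,1],[0,0,0,0,0,30,1],[0,0,0,0,0,35,1],[0,0,0,0,0,35,1],[0,0,0,0,0,30,1],[0,0,0,0,0,0,1]]'
python3 - <<'E'
from h import *
t=grab_frame("top");cv2.imwrite("pics/t1.png",cv2.resize(t["color"][160:340,180:360,::-1],(600,600)))
t=grab_frame("scene");cv2.imwrite("pics/s1.png",cv2.resize(t["color"][120:360,290:530,::-1],(600,600)))
E
```

```text
clock: 3.45
eef_pos: [543.0, 15.9, 275.6]
tcp_rot: [3.125, 0.011, 1.695]
contact_force: [-1.0, -0.3, -0.9]
opening: -0.0
```

View pics/t1.png

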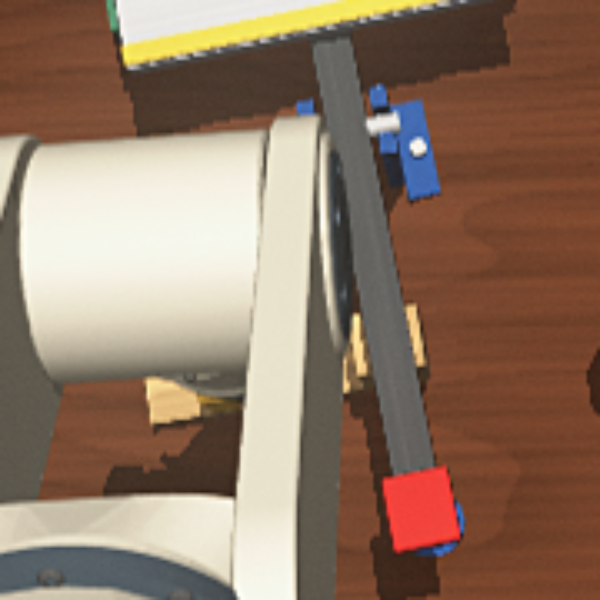

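View pics/s1.png

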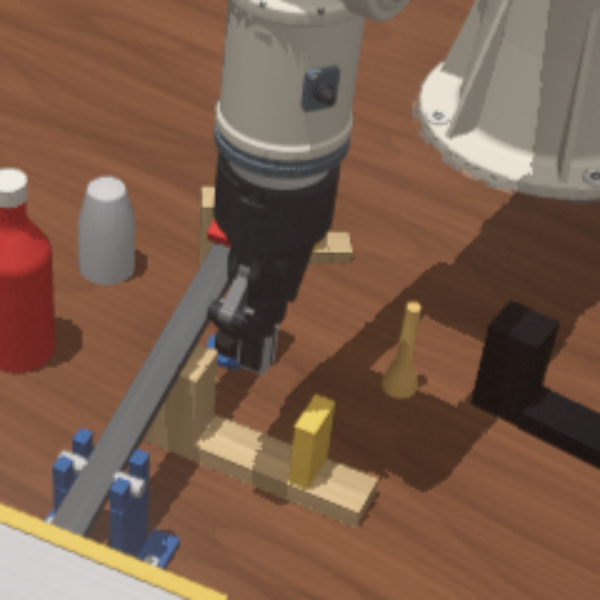

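```bash
python3 -m creep '[[0,0,0,10,-4,0,1],[0,0,0,0,0,20,1],[0,0,0,0,0,20,1],[0,0,0,0,0,18,1],[0,0,0,0,0,0,1]]'
python3 - <<'E'
from h import *
t=grab_frame("scene");cv2.imwrite("pics/s2.png",cv2.resize(t["color"][120:360,290:530,::-1],(600,600)))
E
```

```text
clock: 3.97
eef_pos: [544.9, 26.9, 232.3]
tcp_rot: [3.102, 0.013, 1.693]
contact_force: [-0.4, -0.3, -0.7]
opening: 0.002
```

View pics/s2.png

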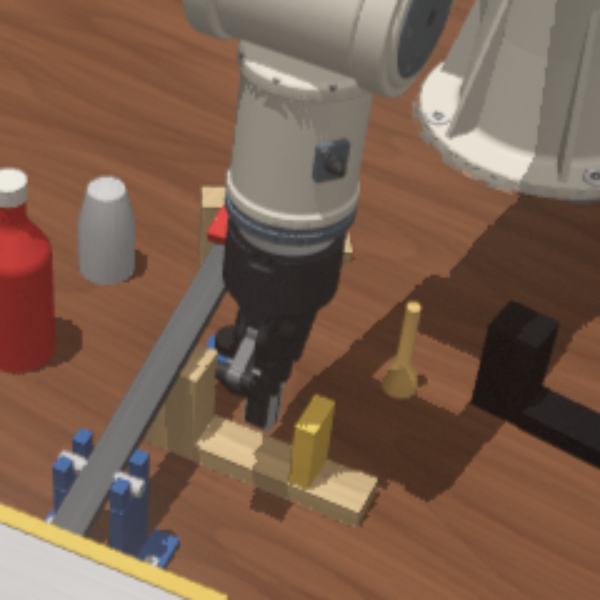

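```bash
python3 -m creep '[[0.035,0.013,0,0,-3,5,1],[0,0,0,0,0,12,1],[0,0,0,6,0,0,1],[0,0,0,8,0,0,1],[0,0,0,8,0,0,1],[0,0,0,8,0,0,1],[0,0,0,8,0,0,1],[0,0,0,8,0,0,1]]'
python3 - <<'E'
from h import *
t=grab_frame("scene");cv2.imwrite("pics/s3.png",cv2.resize(t["color"][120:360,290:530,::-1],(600,600)))
E
```

```text
clock: 4.68
eef_pos: [540.0, 76.9, 225.4]
tcp_rot: [3.12, 0.002, 1.693]
contact_force: [0.5, -1.4, -0.0]
opening: 0.004
```

View pics/s3.png

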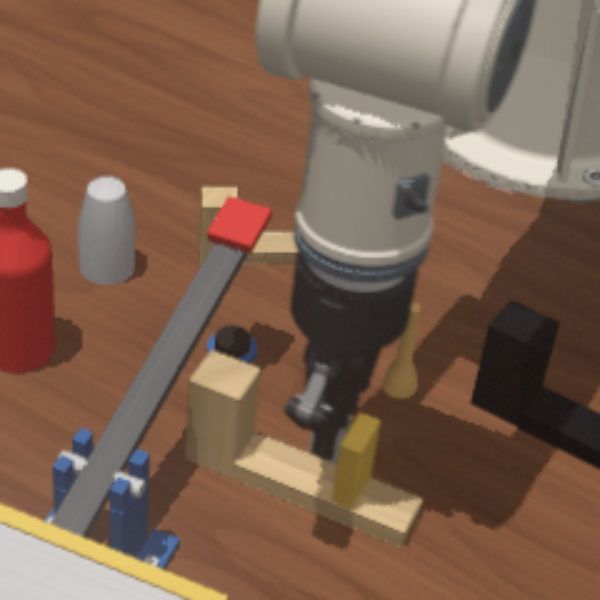

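The chock slides along the board's direction, about 38 mm so far, and the block is just clear of the bar. I push on.

```bash
python3 -m creep '[[0.02,0,0,8,-1,0,1],[0,0,0,8,-1,0,1],[0,0,0,8,-1,0,1],[0,0,0,6,0,0,1],[0,0,0,-8,0,0,1],[0,0,0,-8,0,0,1],[0,0,0,0,0,-25,1],[0,0,0,0,0,-40,1],[0,0,0,0,0,-40,1],[0,0,0,0,0,0,1]]'
python3 - <<'E'
from h import *
t=grab_frame("scene");cv2.imwrite("pics/s4.png",cv2.resize(t["color"][120:360,290:530,::-1],(600,600)))
E
```

```text
clock: 5.57
eef_pos: [533.9, 92.4, 331.7]
tcp_rot: [-3.134, 0.002, 1.695]
contact_force: [1.9, 0.9, 1.1]
opening: -0.002
```

View pics/s4.png

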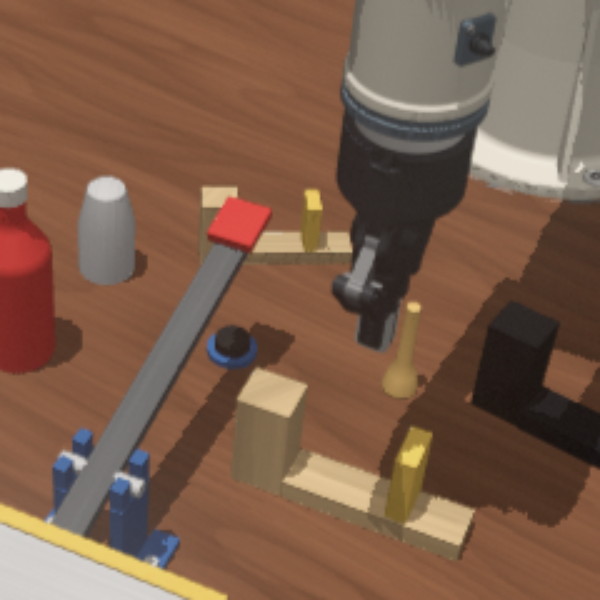

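Run:
```python
from h import *
s=grab_frame("scene"); Z=lambda u,v:(290+u/2.5,120+v/2.5)
b=ray(s,Z(271,391),84);bd=ray(s,Z(420,446),78);print("block",b,"board",bd)
y=np.array([-.176,.984]);print((b[:2]-[673.7,-23])@y,np.arctan2(*(b-bd)[:2]))
p=ray(s,Z(240,224),141);print(p)
for a in(.16,.176,.19):
  print(np.array([673.7,-23])-222*np.array([np.cos(a),np.sin(a)]))
```

```text
block [544.65227549  29.61219622  84.        ] board [522.62454989 134.72488948  78.        ]
74.48280059776985 2.9350190907153775
[464.12965446 -53.50456055 141.        ]
[454.53554309 -58.36864187]
[455.12946967 -61.87059647]
[455.6950598  -64.92667468]
```

```bash
python3 -m creep '[[0,0,0,0,0,-25,1],[0,0,-0.05,-28,-19,0,1],[0,0,0,-29,-19,0,1],[0,0,0,-29,-19,0,1],[0,0,0,-29,-19,0,1],[0,0,0,-20,-13,0,1],[0,0,0,0,0,0,1]]'
python3 - <<'E'
from h import *
for n in("top","scene"):
    t=grab_frame(n);cv2.imwrite(f"pics/{n}5.png",t["color"][:,:,::-1])
    h=cv2.cvtColor(t["color"],cv2.COLOR_RGB2HSV)
    print(n,h[312,306],h[209,386])
E
```

```text
clock: 6.25
eef_pos: [461.2, -62.6, 345.8]
tcp_rot: [-3.118, -0.002, 1.75]
contact_force: [-0.4, 0.4, -0.8]
opening: -0.0
top [ 23  29 235] [  9 164 107]
scene [ 11 121 147] [  2 182 147]
```

View pics/top5.png

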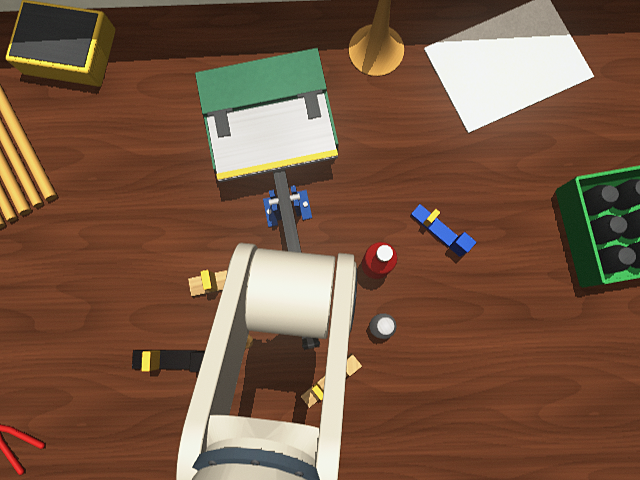

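View pics/scene5.png

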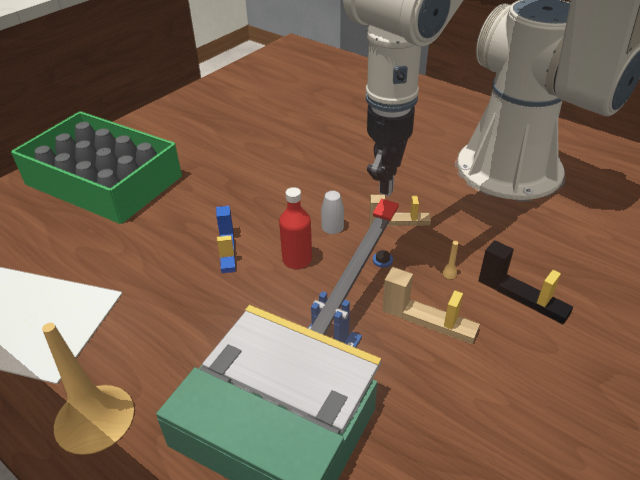

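```bash
python3 -m creep '[[-0.023,0,0,0,-5,10,1],[0,0,0,0,0,12,1],[0,0,0,0,0,8,1],[0,0,0,0,0,8,1],[0,0,0,0,0,8,1],[0,0,0,0,0,8,1]]'
python3 - <<'E'
from h import *
t=grab_frame("scene");cv2.imwrite("pics/s6.png",cv2.resize(t["color"][140:340,290:490,::-1],(600,600)))
E
```

```text
clock: 6.85
eef_pos: [459.1, -59.1, 288.3]
tcp_rot: [3.141, -0.004, 1.751]
contact_force: [-2.8, -0.6, 4.6]
opening: 0.002
```

View pics/s6.png

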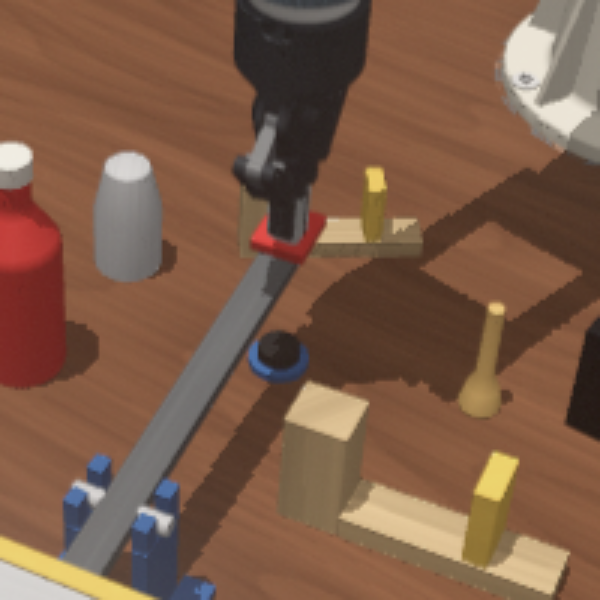

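The fingers are on the red pad and the lever has started down, with 4.6 N measured. The chock is clear, so I keep pressing.

```bash
python3 -m creep '[[0,0,0,0,0,8,1],[0,0,0,0,0,9,1],[0,0,0,0,0,9,1],[0,0,0,0,0,9,1],[0,0,0,0,0,9,1],[0,0,0,0,0,9,1],[0,0,0,0,0,8,1]]'
python3 - <<'E'
from h import *
t=grab_frame("scene");cv2.imwrite("pics/s7.png",cv2.resize(t["color"][140:340,290:490,::-1],(600,600)))
E
```

```text
clock: 7.48
eef_pos: [460.2, -58.2, 222.9]
tcp_rot: [3.14, -0.003, 1.752]
contact_force: [0.7, -0.0, 5.8]
opening: 0.001
```

View pics/s7.png

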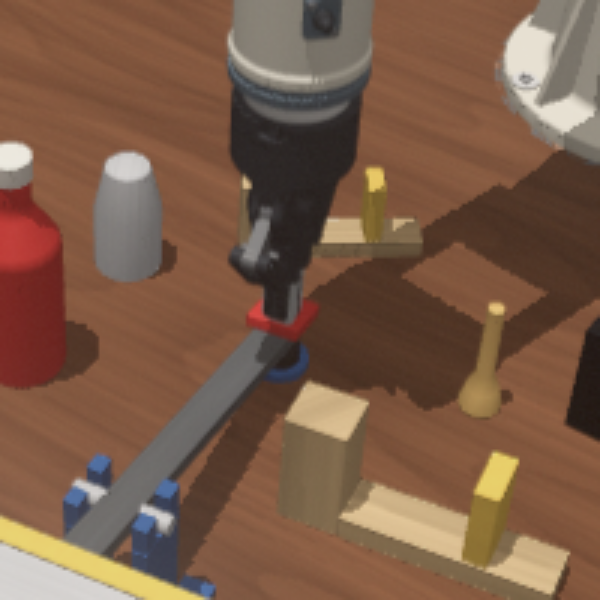

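```bash
python3 -m creep '[[0,0,0,0,0,6,1],[0,0,0,0,0,6,1],[0,0,0,0,0,5,1]]'; python3 -m creep '[[0,0,0,0,0,4,1],[0,0,0,0,0,4,1]]'
python3 - <<'E'
from h import *
t=grab_frame("scene");cv2.imwrite("pics/s8.png",t["color"][:,:,::-1])
E
```

```text
clock: 7.78
eef_pos: [462.1, -58.0, 205.3]
tcp_rot: [3.136, -0.003, 1.752]
contact_force: [-6.3, 0.0, 30.3]
opening: 0.0
clock: 7.95
eef_pos: [463.3, -58.0, 202.1]
tcp_rot: [3.135, -0.003, 1.752]
contact_force: [-31.5, 2.4, 121.6]
opening: -0.004
```

View pics/s8.png

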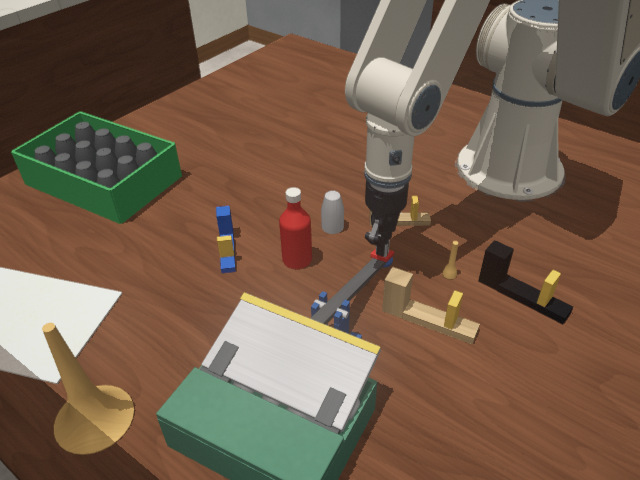

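The reading is 121.6 N, over the 120 N wrist limit: the last two rows pressed too hard against the bottomed-out stop. I ease off now.

```bash
python3 -m creep '[[0,0,0,0,0,-2.5,1]]';  python3 -m creep '[[0,0,0,0,0,0,1],[0,0,0,0,0,0,1]]'
```

```text
clock: 8.08
eef_pos: [462.5, -58.0, 206.5]
tcp_rot: [3.137, -0.003, 1.752]
contact_force: [-7.5, -2.5, 11.6]
opening: 0.003
clock: 8.25
eef_pos: [461.9, -58.0, 208.8]
tcp_rot: [3.137, -0.003, 1.752]
contact_force: [-3.2, -0.7, 8.8]
opening: -0.001
```

```bash
python3 -m creep '[[0,0,0,0,0,2,1]]';  python3 -m creep '[[0,0,0,0,0,1,1]]'
python3 - <<'E'
from h import *
import time
for k in range(4):
    t=grab_frame("top");x=sense();print(x["clock"],x["eef_pos"].round(1),x["contact_force"].round(1),abs(x["qvel"]).max().round(4))
s=grab_frame("scene")
cv2.imwrite("pics/t9.png",cv2.resize(t["color"][140:220,190:350,::-1],(800,400),interpolation=cv2.INTER_NEAREST))
cv2.imwrite("pics/s9.png",cv2.resize(s["color"][200:400,220:420,::-1],(600,600),interpolation=cv2.INTER_NEAREST))
E
```

```text
clock: 8.33
eef_pos: [462.0, -58.0, 207.8]
tcp_rot: [3.137, -0.003, 1.752]
contact_force: [-3.3, 0.0, 18.4]
opening: 0.002
clock: 8.42
eef_pos: [462.1, -58.0, 207.6]
tcp_rot: [3.136, -0.003, 1.752]
contact_force: [-6.2, -0.1, 19.3]
opening: -0.001
8.4667 [462.1 -58.  207.6] [-5.7 -0.2 18.5] 0.0038
8.5167 [462.1 -58.  207.6] [-5.2  0.2 18.8] 0.0007
8.5667 [462.1 -58.  207.6] [-6.1  0.4 18.2] 0.0018
8.6167 [462.1 -58.  207.6] [-5.3  0.4 18.4] 0.0019
```

View pics/t9.png

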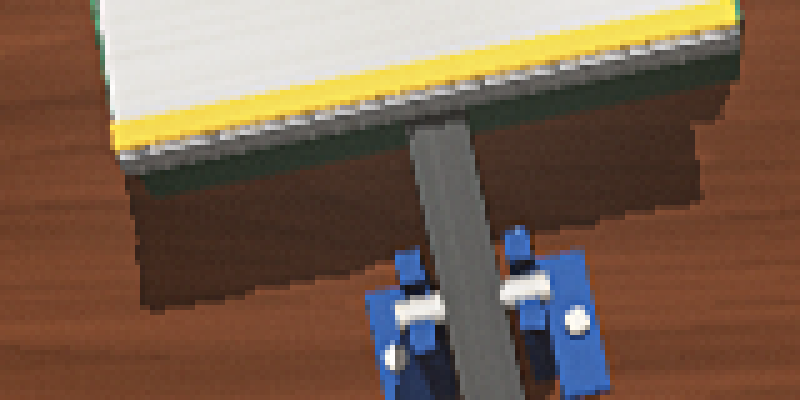

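View pics/s9.png

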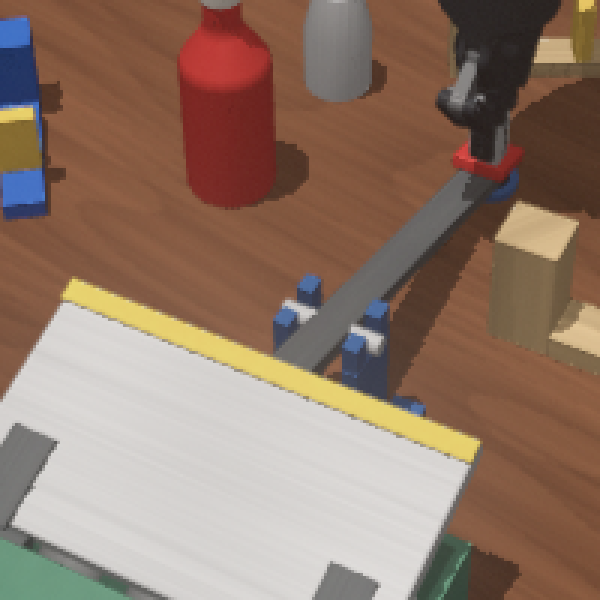

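Run:
```python
from h import *
t=grab_frame("top");s=grab_frame("scene");x=sense()
print(tri([(t,(214,170.4)),(s,(380,347.5))]),tri([(t,(337.8,145.6)),(s,(244,293.2))]))
print("initial",tri([(t,(216.8,179)),(s,(380,361))]))
print(x["clock"],x["contact_force"].round(1),x["eef_pos"].round(1))
```

```text
[721.18179188 105.6818299  125.30410318] [ 762.27867001 -126.66737282  124.95148271]
initial [716.1557207  106.62342913  88.22116348]
8.7667 [-4.9  0.9 18.3] [462.1 -58.  207.6]
```

```bash
python3 -c "
from rig import job,sense
print(job.sign_off()); x=sense(); print(x['clock'],x['contact_force'],x['eef_pos'])"
```

```text
the job is handed in; nothing more can be done
None
the job is handed in; nothing more can be done
```

The flap is up and held with the fingers still pressing the lever, and I handed the job in. However, the run may count as failed, because the wrist force went over its 120 N limit on the way.

**What I did:** I pushed the chock by the inner face of its yellow board, about 65–70 mm sideways. It stayed upright, and the flap stayed shut during the push. Then I pressed the red pad down onto the stop with shut fingertips.

**Last checks before handing in:**
- **Flap:** its lip measured about 125 mm above the bench at both ends, from two camera views; 118 mm is needed.
- **Press:** the fingers held the lever with a steady 18 N or so, and the arm stood still.
- **Chock:** its block measured about 70 mm to the board's side of the lever's centre line.
- **Lever and loose items:** the pin looks to be in its slots. The bottle, mouthpiece and mandrel look unmoved in the pictures; I did not re-measure them.

**What went wrong:** I kept pressing after the stop had bottomed out. At 7.95 s the state read 121.6 N vertically, about 125 N in total, and I backed off in the next row. Handing in gave no verdict, so I can't tell whether that brief peak was judged a failure.

**Measurements that disagreed:** before pressing, the scene and top cameras placed the pad about 9 mm apart in both x and y, so I used the top view there. The fingers then landed squarely on the pad.

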